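# Hook the hot drip pan into its parking bracket

## Robot

A 6-joint arm with a two-finger parallel gripper is mounted at the origin on the work surface. World frame = base frame: x ahead of the robot, y to its left, z up, the work surface at z = 0. Lengths are in m, angles in rad, forces in N, time in s.
With the tool pointing down it reaches from about 0.35 to 0.95 m from the base axis. Payload 17.4 kg.
Tool frame: the origin (TCP) lies midway between the tips of the shut fingers; the grasp point (between the pads) lies 19 mm behind it (env.pinch_z is the distance from the TCP to the grasp point, in m); z points along the fingers, y is the direction in which the jaws open and shut (so a half turn about z gives the same grasp; the last joint's range is limited). The gripper opens to 93 mm and grips with 3 to 60 N. Pads are 15 mm wide; open, the fingers measure 128 mm over their backs; the gripper's body (75 mm by 188 mm) begins 65 mm behind the grasp point.
Start: joints at [-1.325, 0.116, 1.442, -0, 1.584, -0.038], TCP at [0.189, -0.648, 0.219] pointing down, gripper open.
Joint ranges: [-2.83, 2.83], [-0.83, 2.19], [0.07, 2.5], [-1.14, 4.28], [0.01, 3], [-2.97, 2.97]. Speed limits (rad/s): [1.89, 1.89, 2.22, 3.14, 3.14, 3.14].

## Interface

Orientations are given as a unit quaternion [x, y, z, w].
In Python, from rig import env gives the robot as it stands.
- The arm moves only by the tool drive_tool, never from a script. Its argument "motion" is a list that holds one entry, the list of rows, each a list of 7 numbers: the shift along the tool's x, y, z in cm, then the turn, a rotation vector about the tool's x, y, z in rad, then the finger opening in cm, from 0 to 9.3. A call has 1 to 20 rows; each row is the pose to reach, as a shift and turn from the pose commanded when the call began, along the tool's axes at that moment; what a row does not reach only later rows make up. A row lasts 1/8 s, in which the tool goes at most 62.5 mm and 10.7 degrees, less where a joint would pass 70% of its speed; a pose out of reach is approached as far as the arm can. A call with a gripper value outside its range is refused whole. The fingers move at their own pace and stop on an object; "newtons" is the grip in N (left out, the last holds). Time passes only in rows, so rows that repeat a pose let the fingers close. It gives the time, the measured TCP pose, the force and the opening at its end, in the units of the state.
- env.get_obs(): the state, without advancing time (a new reading comes with each control period).
- env.grab_frame(name): name is "scene" or "top" or "wrist"; returns a dict with "color" (384x512x3 uint8, red, green, blue), "fx", "fy", "cx", "cy" (pixels), "rvec" (rotation vector, rad) and "tvec" (3), from world to camera coordinates, as OpenCV has them. Camera axes: x right, y down, z forward; pixel columns grow to the right and rows downward; lengths in m; the calibration is good to about 2 mm. The wrist camera is an equidistant fisheye: a pixel r from the principal point sees the ray r / f radians off the axis. A picture is of the moment at which its call begins. There is no depth.
- env.finish_job(): hands the job in, once; it reports no verdict.
The state is a dict: "time_s": time; "joint_positions": joint angles; "qvel": joint speeds; "effort": joint torques, N m; "ee_pos": TCP position; "eef_rot": TCP orientation; "wrist_force": force on the tool from outside, world axes, zero at the start; "ft_torque": the same for the moment, N m; "finger_gap": finger opening in m.
Only numpy, scipy, OpenCV 4.12 (cv2) and the standard library are available. Lean on these libraries where they do the work, as an engineer would, in place of code of your own. Each camera call takes 0.05 s, during which the arm holds its last target. There are 200 camera calls.

## Task

The open drip pan on the grill shelf is hot, so keep the gripper off it: take the wooden-handled hook from its stand, catch the pan's wire bail with it and slide the pan into the open-ended bracket until it bears squarely on both pads of the stop, wherever along the bracket the stop happens to be set, then hold it snug there for a moment with a steady pull of about 12 to 15 newtons, never more than 20. Unhook without lifting the pan or letting it come off the stop, and lay the hook back in its stand as you found it. Leave the shaker, tin, scraper and brush alone.

Things in the scene. Friction and masses are not known exactly. Their poses are not given: they have to be found in the camera images.
- hook: Hook tool, 0.16 kg: wooden handle 110 x 18 wide x 20 high mm; 8 mm round steel shaft runs on from its front end, then bends straight down. Origin: on the handle's axis, 75 mm from its back end, 35 from its front; grip it here from above across the width. x runs to the bent end, z up. It starts level in the stand, hook down, origin 60 mm above the shelf.
- hook_tip (a point): Lower end of the hook's down-turned leg (8 mm diameter): (100, 0, -45) mm in the hook's frame.
- stand: Fixed black plastic stand, base 160 x 70 x 6 mm. Two notched posts 12 mm thick: at x = -60 mm (notch 24 wide, floor at height 50, for the handle) and x = +60 (14 wide, floor at 56, for the shaft); cheeks flare at the top, to 26 mm above the notch floor. Origin: centre of underside; x runs along the stored hook to its bent end. Stored hook: origin 60 mm above this, same yaw.
- pan: Hot open aluminium pan, loose, 100 x 100 mm, 40 high, walls 4, 0.3 to 0.65 kg. Origin: foot of the outer face of the wall with the bail, mid-width; pan spans x = 0 to 100 mm, z up. Bail: level loop of 6 mm wire at height 28, outside that wall, wire centres (0, +-25), (-28, +-17), point at (-40, 0); open above and below. Sliding it takes some 1 to 4 N (hidden friction).
- bail (a point): Middle of the open space inside the pan's bail: (-18, 0, 28) mm in the pan's frame. An 8 mm leg let down here has about 7 mm free all round.
- bracket: Fixed dark steel bracket, open above and at its +x end; pan goes in along -x. Guides 30 mm high, 108 apart, x = -30 to 54 mm, then flared to x = 85; a strip 5 high joins them at x = -30 to -44. Origin: on the shelf, mid-way between the guides, at the deepest stop setting. The stop's face stands at x = 0 to 30 mm here, a different setting each time, not reported: find it by feel. Rigid.
- shaker: Bystander: closed glass shaker with a steel top, 60 mm diameter, about 99 mm high, upright. Origin: centre of its underside.
- tin: Bystander: closed tin, 60 mm diameter, 85 mm high, upright. Origin: centre of its underside.
- scraper: Bystander: wooden-handled grill scraper lying flat, 260 mm long, 85 mm wide head, 18 mm high. Origin: on its underside, x towards the head.
- brush: Bystander: basting brush with steel handle and red silicone head lying flat, 260 mm long, 36 mm wide, 14 mm high. Origin: on its underside, x towards the head.
- feeler_l (a joint): Brass spring button, 10 mm across, in the face of the stop's left pad (y = +43 mm, height 18 mm): 0 = standing out 6 mm, 0.006 = pressed flush by the pan; under 0.5 N. The stop, sized across the bracket, has two rigid black pads 34 mm high at |y| = 33 to 53 mm, so bail and hook pass between, and a cross strip 5 mm high behind its face.
- feeler_r (a joint): The same button in the stop's right pad (y = -43 mm). The pan is home when both are pressed in (above 0.0035).
Things that resemble listed ones, but are neither listed nor needed, are in the scene too. Leave any yellow look-alike of the hook alone. There is more than one size of the stand; the job needs the larger.

How it is judged:
By the outcome, as a careful person would: the job done as asked, in the order asked, and still so for the second after the job is handed in, with the robot touching nothing.
It also fails if it takes over 64 s, if anything falls off the work surface, if the arm or the gripper's body presses on something with over 40 N, if the wrist force passes 120 N, or if a joint passes its speed limit or range.

## Working session

There is one attempt and no reset: what is moved stays moved. The work goes in short steps, Python scripts to look and compute and a tool call to move; the robot and the scene stay as the last step left them, time stands still between calls to the robot, and variables do not carry over. Pictures are saved under pics/ and viewed, about 8 in all and at most 12, crops included, and the job is handed in when it is done.

Besides the shell and the picture viewer there is one more tool, called after ">>>" by a JSON object that holds its "op" and its "data". drive_tool: Moves the arm, as the interface text tells. Its arguments: {"type":"object","properties":{"motion":{"type":"array"},"newtons":{"type":"number"}},"required":["motion"]}

```bash
mkdir -p pics; ls; python3 - <<'E'
from rig import env
import cv2
for n in ("scene","top"):
    f=env.grab_frame(n); cv2.imwrite(f"pics/{n}0.png",cv2.resize(f["color"][:,:,::-1],(800,600),interpolation=cv2.INTER_CUBIC))
    print(n,[f[k] for k in("fx","fy","cx","cy","rvec","tvec")])
print(env.get_obs(),env.pinch_z)
E
```

```text
pics
scene [425.66688719468135, 425.66688719468135, 251.6667744616433, 192.85824173923498, array([ 1.29194989,  2.43539113, -0.73374193]), array([ 0.28952349, -0.27970618,  1.56650652])]
top [478.1564146564805, 478.1564146564805, 259.74670017854163, 189.81595953783182, array([ 2.18071958, -2.16800846,  0.11799263]), array([-0.03019412,  0.49977387,  1.24492259])]
{'time_s': 0.1, 'joint_positions': array([-1.32480154e+00,  1.16443023e-01,  1.44220257e+00, -1.41108738e-05,
        1.58399724e+00, -3.78291062e-02]), 'qvel': array([ 0.00028283, -0.0011958 , -0.00190612,  0.0016428 , -0.00015592,
        0.00085898]), 'effort': array([ 2.02140225e-03, -7.22889805e+01, -6.23866296e+01,  7.80924875e-02,
        2.26322369e-02, -7.69579174e-05]), 'ee_pos': array([ 0.18894281, -0.6478245 ,  0.21797308]), 'eef_rot': array([ 9.89947263e-01,  1.41435992e-01, -6.15705486e-05, -5.21511773e-04]), 'wrist_force': array([-0.43295341,  0.38799363, -0.29688263]), 'ft_torque': array([ 0.04474338, -0.01152289,  0.04233578]), 'finger_gap': 0.09278540838692097} 0.0188
```

View pics/top0.png

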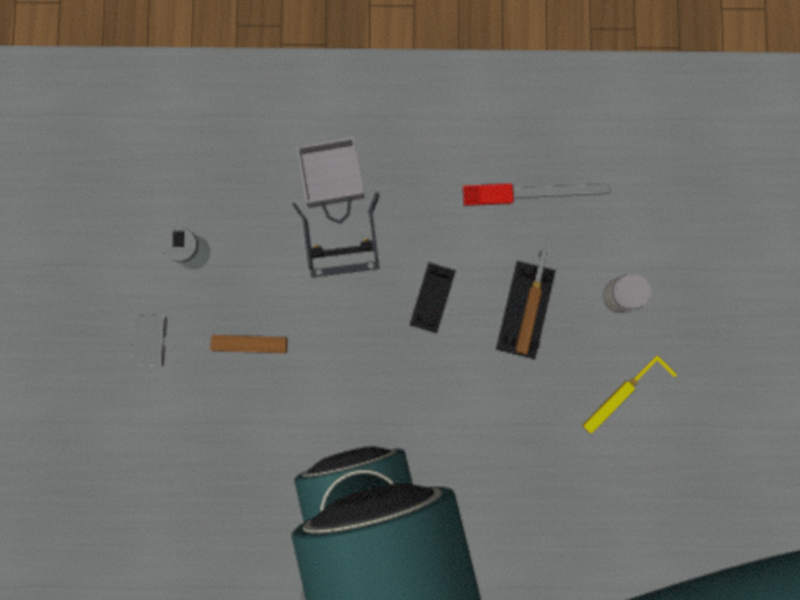

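View pics/scene0.png

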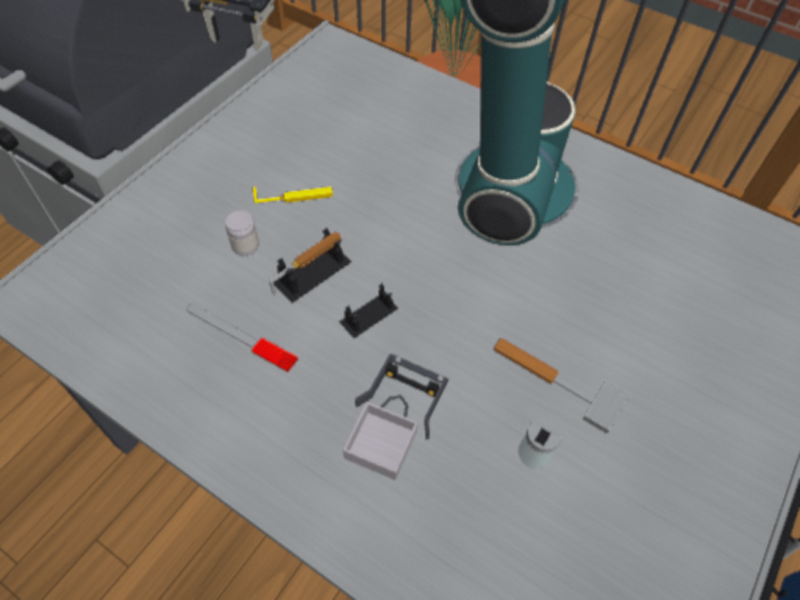

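Top view (800x600): candidates for the hook are the brown-handled hook in the large stand (528,310), the yellow look-alike (625,395) and the scraper's brown handle (248,344). Stands are the large one (525,310) and a small empty one (433,298). The pan is at (332,172), with its bail at (338,212) facing the robot, and the bracket is at (342,240). I choose the brown hook in the large stand and check it in a crop while measuring.

```bash
cat > h.py <<'E'
from rig import env
import cv2, numpy as np
def ray(f,uv):
    R=cv2.Rodrigues(np.array(f["rvec"]))[0]; uv=np.atleast_2d(uv).astype(float)
    x=(uv-[f["cx"],f["cy"]])/[f["fx"],f["fy"]]
    d=np.c_[x,np.ones(len(x))]@R; return -R.T@f["tvec"],d
def onz(f,uv,z):
    o,d=ray(f,uv); return o+d*((z-o[2])/d[:,2])[:,None]
def proj(f,P):
    return cv2.projectPoints(np.atleast_2d(P).astype(float),np.array(f["rvec"]),np.array(f["tvec"]),np.array([[f["fx"],0,f["cx"]],[0,f["fy"],f["cy"]],[0,0,1]]),None)[0][:,0]
E
python3 - <<'E'
from h import *
f=env.grab_frame("top"); im=f["color"]; cv2.imwrite("pics/top_raw.png",im[:,:,::-1])
c=im[80:235,180:400,::-1]; cv2.imwrite("pics/crop1.png",cv2.resize(c,None,fx=3.6,fy=3.6,interpolation=cv2.INTER_CUBIC))
hsv=cv2.cvtColor(im,cv2.COLOR_RGB2HSV)
def comps(m,amin,name,z):
    n,l,s,ce=cv2.connectedComponentsWithStats(m.astype(np.uint8))
    for i in range(1,n):
        if s[i,4]>=amin:
            cn=cv2.findContours((l==i).astype(np.uint8),0,2)[0][0]
            r=cv2.minAreaRect(cn); b=cv2.boxPoints(r)
            print(name,s[i],ce[i].round(1),"rect",np.round(r[0],1),np.round(r[1],1),round(r[2],1)); print(np.round(onz(f,b,z),3)[:,:2].tolist())
R=np.s_[50:300,:]
m=np.zeros(im.shape[:2],bool); m[50:300]=1
comps(m&(hsv[...,0]>5)&(hsv[...,0]<22)&(hsv[...,1]>120),40,"brown",.07)
comps(m&(hsv[...,2]<60),40,"dark",.005)
print(onz(f,[[0,0],[511,0],[0,383],[511,383]],0).round(2))
E
```

```text
brown [330 180  17  47 370] [338.1 203.7] rect [338.5 202.9] [ 8.8 46.2] 13.0
[[0.408, -0.204], [0.524, -0.231], [0.519, -0.253], [0.403, -0.225]]
brown [135 215  48  11 441] [158.6 219.7] rect [158.5 219.9] [47.2  9.3] 1.9
[[0.407, 0.29], [0.431, 0.29], [0.427, 0.17], [0.404, 0.17]]
dark [195 140  45  32 231] [214.8 158.9] rect [217.3 152.6] [31.3 42.3] 81.9
[[0.637, 0.152], [0.654, 0.038], [0.569, 0.025], [0.552, 0.138]]
dark [111 148   7  10  65] [114.  152.7] rect [114.  152.5] [9. 6.] 90.0
[[0.613, 0.377], [0.614, 0.361], [0.589, 0.36], [0.589, 0.376]]
dark [263 169  28  44 723] [276.5 190.2] rect [276.5 190.2] [17.5 41.4] 16.9
[[0.454, -0.034], [0.562, -0.066], [0.549, -0.112], [0.441, -0.079]]
dark [ 318  168   37   62 1039] [335.2 197.1] rect [336.5 198.1] [25.7 58. ] 13.4
[[0.413, -0.182], [0.565, -0.22], [0.55, -0.287], [0.397, -0.249]]
dark [200 286  50  14 356] [224.7 292.5] rect [224.2 292.4] [ 8.7 50.2] 76.0
[[0.224, 0.132], [0.256, 0.004], [0.234, -0.002], [0.202, 0.126]]
dark [240 288  21  12 157] [252.3 294.5] rect [250.  293.5] [11. 20.] 90.0
[[0.241, 0.023], [0.241, -0.03], [0.212, -0.03], [0.212, 0.023]]
[[ 1.03  0.7   0.  ]
 [ 1.05 -0.74  0.  ]
 [-0.    0.64  0.  ]
 [-0.   -0.69  0.  ]]
```

View pics/crop1.png

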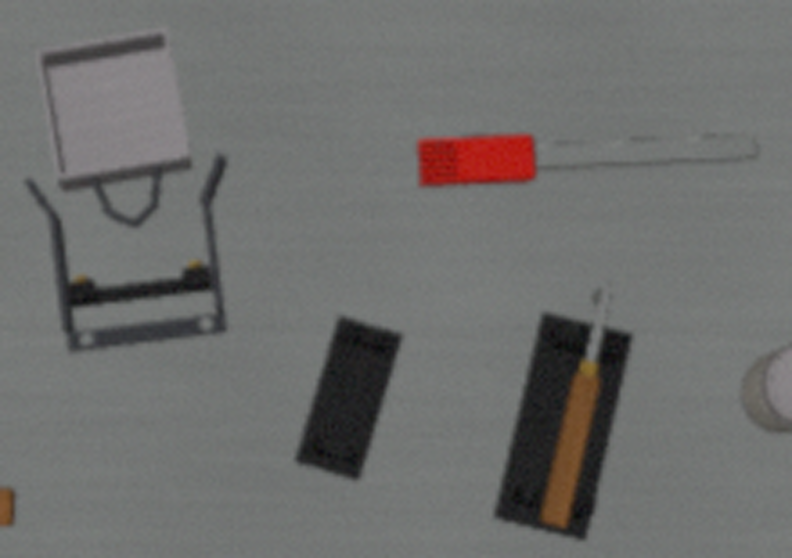

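The crop shows the brown-handled hook with its steel shaft in the large stand, handle from (555,525) to (590,370) and bent end at (600,293). The pan's bail point is at (137,224), and the stop with its two brass buttons is at (80,283) and (195,268).

```bash
python3 - <<'E'
from h import *
f=env.grab_frame("top")
c=lambda L:np.array(L)/3.6+[180,80]-.36
print("cam",ray(f,[0,0])[0].round(3))
for n,z,L in [("pan top",.04,[(42,55),(163,35),(188,163),(62,182)]),("bail pt,root l,r",.028,[(137,223),(99,190),(158,180)]),
 ("guide l",.03,[(58,218),(68,332)]),("guide r",.03,[(206,200),(219,318)]),("strip back",.005,[(72,350),(225,329)]),("flare",.03,[(28,181),(222,157)]),("stop buttons",.018,[(82,282),(194,267)]),
 ("shaft tip",.06,[(603,292)]),("stand",.006,[(543,313),(632,332),(586,539),(496,516)])]:
    print(n,onz(f,c(L),z)[:,:2].round(4).tolist())
s=env.get_obs(); from scipy.spatial.transform import Rotation as R
Rt=R.from_quat(s["eef_rot"])
print("move to hook, tool axes cm",Rt.inv().apply(np.array([.483,-.2335,.16])-s["ee_pos"])*100)
E
```

```text
cam [ 0.374 -0.017  1.289]
pan top [[0.7523, 0.1573], [0.7683, 0.0676], [0.6714, 0.0479], [0.6564, 0.1406]]
bail pt,root l,r [[0.6286, 0.0859], [0.6533, 0.1145], [0.6612, 0.0708]]
guide l [[0.6315, 0.1444], [0.5463, 0.1354]]
guide r [[0.6459, 0.0348], [0.5574, 0.0243]]
strip back [[0.5361, 0.1352], [0.5528, 0.0205]]
flare [[0.6593, 0.1672], [0.6786, 0.0232]]
stop buttons [[0.5856, 0.1271], [0.5975, 0.0437]]
shaft tip [[0.5739, -0.254]]
stand [[0.5664, -0.219], [0.5524, -0.286], [0.3968, -0.2494], [0.4135, -0.1825]]
move to hook, tool axes cm [ 39.83022004 -31.5459572    5.84291579]
```

>>> {"op": "drive_tool", "data": {"motion": [[[40, -31.5, 6, 0, 0, 0.52, 6], [40, -31.5, 6, 0, 0, 0.52, 6], [40, -31.5, 6, 0, 0, 0.52, 6], [40, -31.5, 6, 0, 0, 0.52, 6], [40, -31.5, 6, 0, 0, 0.52, 6], [40, -31.5, 6, 0, 0, 0.52, 6], [40, -31.5, 6, 0, 0, 0.52, 6], [40, -31.5, 6, 0, 0, 0.52, 6], [40, -31.5, 6, 0, 0, 0.52, 6], [40, -31.5, 6, 0, 0, 0.52, 6], [40, -31.5, 6, 0, 0, 0.52, 6], [40, -31.5, 6, 0, 0, 0.52, 6], [40, -31.5, 6, 0, 0, 0.52, 6], [40, -31.5, 6, 0, 0, 0.52, 6]]]}}

```text
time_s: 1.95
ee_pos: [0.4846, -0.234, 0.1587]
eef_rot: [0.993, -0.118, 0.0, 0.0]
wrist_force: [-0.6, 0.3, 0.7]
finger_gap: 0.0602
```

```bash
cat >> h.py <<'E'
def wray(f,uv):
    R=cv2.Rodrigues(np.array(f["rvec"]))[0]; uv=np.atleast_2d(uv).astype(float)
    x=(uv-[f["cx"],f["cy"]])/[f["fx"],f["fy"]]; r=np.linalg.norm(x,axis=1)[:,None]+1e-9
    return -R.T@f["tvec"],np.c_[x/r*np.sin(r),np.cos(r)]@R
def wonz(f,uv,z):
    o,d=wray(f,uv); return o+d*((z-o[2])/d[:,2])[:,None]
def toolcm(P):
    from scipy.spatial.transform import Rotation as R
    s=env.get_obs(); return R.from_quat(s["eef_rot"]).inv().apply(np.array(P)-s["ee_pos"])*100
E
python3 - <<'E'
from h import *
f=env.grab_frame("wrist"); im=f["color"]
cv2.imwrite("pics/w1.png",cv2.resize(im[:,:,::-1],(800,600),interpolation=cv2.INTER_CUBIC))
print([f[k] for k in("fx","cx","cy")],wray(f,[0,0])[0])
hsv=cv2.cvtColor(im,cv2.COLOR_RGB2HSV)
m=((hsv[...,0]>5)&(hsv[...,0]<22)&(hsv[...,1]>120)).astype(np.uint8)
for cn in cv2.findContours(m,0,2)[0]:
    if cv2.contourArea(cn)>300:
        r=cv2.minAreaRect(cn); P=wonz(f,cv2.boxPoints(r),.07); print(np.round(r[0]),np.round(r[1]),P.round(4)[:,:2].tolist(),P.mean(0).round(4))
E
```

```text
[297.3186396354542, 255.75829050488994, 186.45470698349448] [ 0.56794164 -0.25338566  0.3246827 ]
[311. 347.] [ 30. 283.] [[0.3124, -0.0782], [0.231, -0.4554], [0.1489, -0.4757], [0.2494, -0.0539]] [ 0.2354 -0.2658  0.07  ]
[360. 300.] [47. 18.] [[0.3665, -0.3093], [0.3608, -0.3292], [0.2846, -0.3291], [0.2924, -0.3066]] [ 0.3261 -0.3186  0.07  ]
[151. 300.] [17. 47.] [[0.3501, -0.0567], [0.4181, -0.0914], [0.4143, -0.1108], [0.3471, -0.0792]] [ 0.3824 -0.0845  0.07  ]
[257. 206.] [118.  20.] [[0.5262, -0.2354], [0.5222, -0.2522], [0.4063, -0.2259], [0.411, -0.2063]] [ 0.4664 -0.2299  0.07  ]
```

View pics/w1.png

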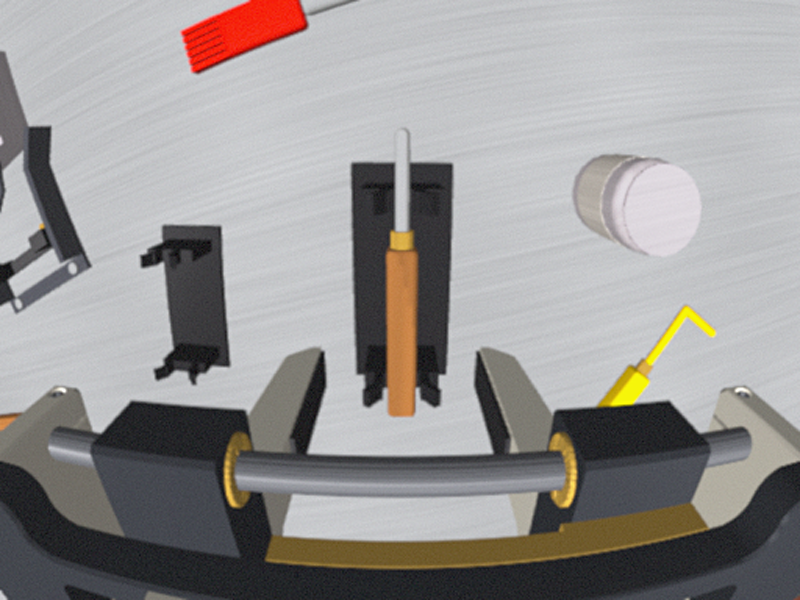

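The handle runs from (402,415) to (401,232), centred between the fingers and square to them, in the large stand. Going straight down 11.8 cm.

>>> {"op": "drive_tool", "data": {"motion": [[[-0.3, 0, 5, 0, 0, 0, 5], [-0.3, 0, 9, 0, 0, 0, 5], [-0.3, 0, 11.3, 0, 0, 0, 5], [-0.3, 0, 11.8, 0, 0, 0, 5], [-0.3, 0, 11.8, 0, 0, 0, 5], [-0.3, 0, 11.8, 0, 0, 0, 0.5], [-0.3, 0, 11.8, 0, 0, 0, 0.5], [-0.3, 0, 11.8, 0, 0, 0, 0.5], [-0.3, 0, 11.8, 0, 0, 0, 0.5], [-0.3, 0, 11.8, 0, 0, 0, 0.5], [-0.3, 0, 11.8, 0, 0, 0, 0.5]]], "newtons": 55}}

```text
time_s: 3.38
ee_pos: [0.482, -0.2329, 0.0409]
eef_rot: [0.993, -0.118, 0.0, 0.0]
wrist_force: [-0.9, -0.1, 5.0]
finger_gap: 0.0178
```

>>> {"op": "drive_tool", "data": {"motion": [[[0, 0, -2, 0, 0, 0, 0.5], [0, 0, -5, 0, 0, 0, 0.5], [0, 0, -7, 0, 0, 0, 0.5], [0, 0, -7, 0, 0, 0, 0.5], [-0.6, -5, -7, 0, 0, -0.12, 0.5], [-0.6, -10, -7, 0, 0, -0.24, 0.5], [-0.6, -15, -7, 0, 0, -0.365, 0.5], [-0.6, -20, -7, 0, 0, -0.365, 0.5], [-0.6, -25, -7, 0, 0, -0.365, 0.5], [-0.6, -29, -7, 0, 0, -0.365, 0.5], [-0.6, -31, -7, 0, 0, -0.365, 0.5], [-0.6, -31.9, -7, 0, 0, -0.365, 0.5], [-0.6, -31.9, -7, 0, 0, -0.365, 0.5], [-0.6, -31.9, -7, 0, 0, -0.365, 0.5]]], "newtons": 55}}

```text
time_s: 5.12
ee_pos: [0.5506, 0.0777, 0.1106]
eef_rot: [0.998, 0.064, -0.0, 0.0]
wrist_force: [0.1, -0.8, -1.4]
finger_gap: 0.0173
```

```bash
python3 - <<'E'
from h import *
f=env.grab_frame("wrist"); im=f["color"]
np.save("f2.npy",f,allow_pickle=True)
cv2.imwrite("pics/w2.png",cv2.resize(im[:,:,::-1],(800,600),interpolation=cv2.INTER_CUBIC))
s=env.get_obs(); print(s["ee_pos"],s["eef_rot"],s["wrist_force"],wray(f,[0,0])[0])
E
```

```text
[0.55061382 0.07769412 0.11065332] [9.97961798e-01 6.38141651e-02 6.66849483e-06 5.34032960e-05] [ 0.48917129  0.20711237 -1.72769697] [0.63563815 0.08904918 0.27654256]
```

View pics/w2.png

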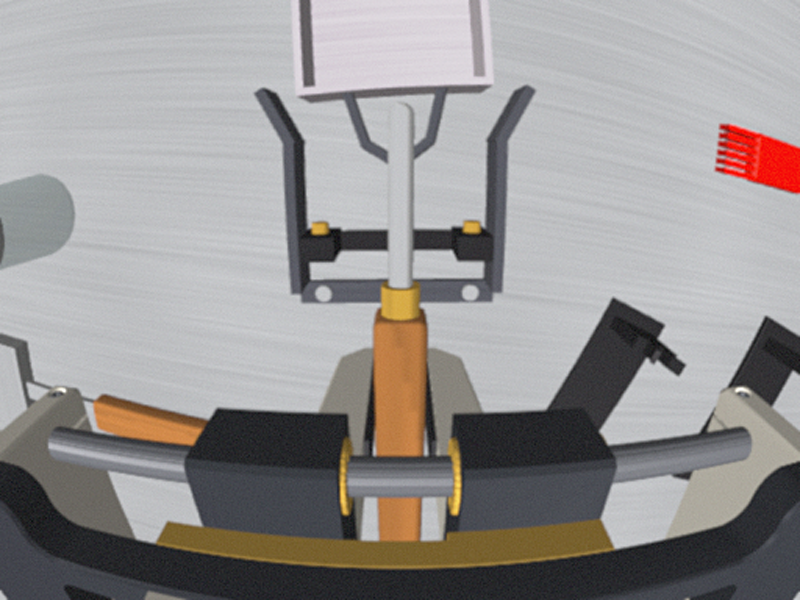

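The wrist view shows the hook level in the jaws with its leg end at (400,105), over the bail. The bail's roots are at (350,97) and (443,92) and its point at (395,160). The bracket is nearly square to the tool, with the buttons at (320,228) and (472,227).

```bash
python3 - <<'E'
from h import *
f=np.load("f2.npy",allow_pickle=True).item()
c=lambda L:(np.array(L)+.5)*.64-.5
for n,z,L in [("pan front rim .04",.04,[(300,97),(492,86)]),("pan sides",.04,[(292,10),(487,10)]),("bail roots, corners,pt",.028,[(350,96),(443,92),(367,146),(433,141),(395,161)]),
 ("guide inner l",.03,[(302,150),(304,270)]),("guide r",.03,[(489,150),(490,270)]),("strip back",.005,[(302,301),(491,300)]),("btn",.018,[(320,222),(472,221)]),("pad faces top",.034,[(322,234),(472,232)]),("leg top",.130,[(400,103)]),("shaft back",.134,[(400,285)])]:
    P=wonz(f,c(L),z); print(n,P[:,:2].round(4).tolist(), "mid",P[:,:2].mean(0).round(4))
E
```

```text
pan front rim .04 [[0.6571, 0.1427], [0.675, 0.0474]] mid [0.6661 0.095 ]
pan sides [[0.7037, 0.1533], [0.7154, 0.0548]] mid [0.7096 0.1041]
bail roots, corners,pt [[0.661, 0.1187], [0.6693, 0.0706], [0.6352, 0.1065], [0.6423, 0.0724], [0.629, 0.0908]] mid [0.6474 0.0918]
guide inner l [[0.6297, 0.1406], [0.5639, 0.1337]] mid [0.5968 0.1372]
guide r [[0.6421, 0.0424], [0.5771, 0.031]] mid [0.6096 0.0367]
strip back [[0.5364, 0.1382], [0.5521, 0.021]] mid [0.5443 0.0796]
btn [[0.5897, 0.1288], [0.6012, 0.0435]] mid [0.5954 0.0862]
pad faces top [[0.5862, 0.1247], [0.5974, 0.0454]] mid [0.5918 0.085 ]
leg top [[0.6501, 0.0909]] mid [0.6501 0.0909]
shaft back [[0.5931, 0.0836]] mid [0.5931 0.0836]
```

>>> {"op": "drive_tool", "data": {"motion": [[[-0.1, -0.1, 3, 0, 0, 0, 0.5], [-0.1, -0.1, 4.8, 0, 0, 0, 0.5], [-0.1, -0.1, 5.5, 0, 0, 0, 0.5], [-0.1, -0.1, 6.0, 0, 0, 0, 0.5], [-0.1, -0.1, 6.0, 0, 0, 0, 0.5]]]}}

```text
time_s: 5.8
ee_pos: [0.5498, 0.0795, 0.0509]
eef_rot: [0.998, 0.064, 0.0, -0.0]
wrist_force: [0.5, -0.2, -2.1]
finger_gap: 0.0175
```

```bash
python3 - <<'E'
from h import *
f=env.grab_frame("scene"); im=f["color"]
w=env.grab_frame("wrist")["color"]
u,v=proj(f,[[.65,.09,.03]])[0].astype(int); print(u,v)
a=cv2.resize(im[v-50:v+50,u-50:u+50,::-1],(400,400),interpolation=cv2.INTER_CUBIC)
b=cv2.resize(w[20:120,205:305,::-1],(400,400),interpolation=cv2.INTER_CUBIC)
cv2.imwrite("pics/c3.png",np.hstack([a,b])); print(env.get_obs()["wrist_force"],env.get_obs()["ee_pos"])
E
```

```text
252 259
[ 0.23817474  0.40953956 -1.41365015] [0.5498869  0.07952626 0.05126252]
```

View pics/c3.png

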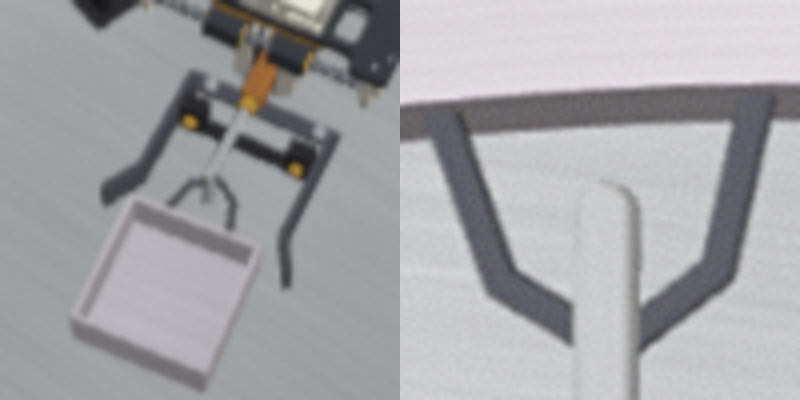

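The leg (right crop at (605,200)) stands inside the bail loop, clear of the wire, and the scene crop agrees. Lowering to working depth and beginning the slide along the bracket.

>>> {"op": "drive_tool", "data": {"motion": [[[0, 0, 0.8, 0, 0, 0, 0.5], [0, 0, 1.5, 0, 0, 0, 0.5], [0, 0, 1.5, 0, 0, 0, 0.5], [-0.5, -0.1, 1.5, 0, 0, 0, 0.5], [-1.0, -0.1, 1.5, 0, 0, 0, 0.5], [-1.4, -0.1, 1.5, 0, 0, 0, 0.5], [-1.8, -0.1, 1.5, 0, 0, 0, 0.5], [-2.2, -0.1, 1.5, 0, 0, 0, 0.5], [-2.6, -0.1, 1.5, 0, 0, 0, 0.5], [-3.0, -0.1, 1.5, 0, 0, 0, 0.5]]], "newtons": 60}}

```text
time_s: 7.15
ee_pos: [0.5196, 0.0766, 0.0358]
eef_rot: [0.998, 0.064, 0.0, -0.0]
wrist_force: [3.3, -0.4, -1.5]
finger_gap: 0.0178
```

>>> {"op": "drive_tool", "data": {"motion": [[[-0.4, 0, 0, 0, 0, 0, 0.5], [-0.8, 0, 0, 0, 0, 0, 0.5], [-1.2, 0, 0, 0, 0, 0, 0.5], [-1.6, 0, 0, 0, 0, 0, 0.5], [-2.0, 0, 0, 0, 0, 0, 0.5], [-2.4, 0, 0, 0, 0, 0, 0.5], [-2.8, 0, 0, 0, 0, 0, 0.5], [-3.2, 0, 0, 0, 0, 0, 0.5], [-3.6, 0, 0, 0, 0, 0, 0.5], [-4.0, 0, 0, 0, 0, 0, 0.5], [-4.0, 0, 0, 0, 0, 0, 0.5]]]}}

```text
time_s: 8.52
ee_pos: [0.4796, 0.0715, 0.0356]
eef_rot: [0.998, 0.064, -0.0, 0.0]
wrist_force: [0.9, 0.6, -0.0]
finger_gap: 0.0177
```

```bash
python3 - <<'E'
from h import *
f=env.grab_frame("wrist"); np.save("f4.npy",f,allow_pickle=True)
w=f["color"]
cv2.imwrite("pics/c4.png",cv2.resize(w[10:190,156:356,::-1],(800,720))[:600])
print(env.get_obs()["wrist_force"],env.get_obs()["ee_pos"])
E
```

```text
[ 0.66427416  0.05234378 -1.13431583] [0.47963491 0.07145455 0.03549393]
```

View pics/c4.png

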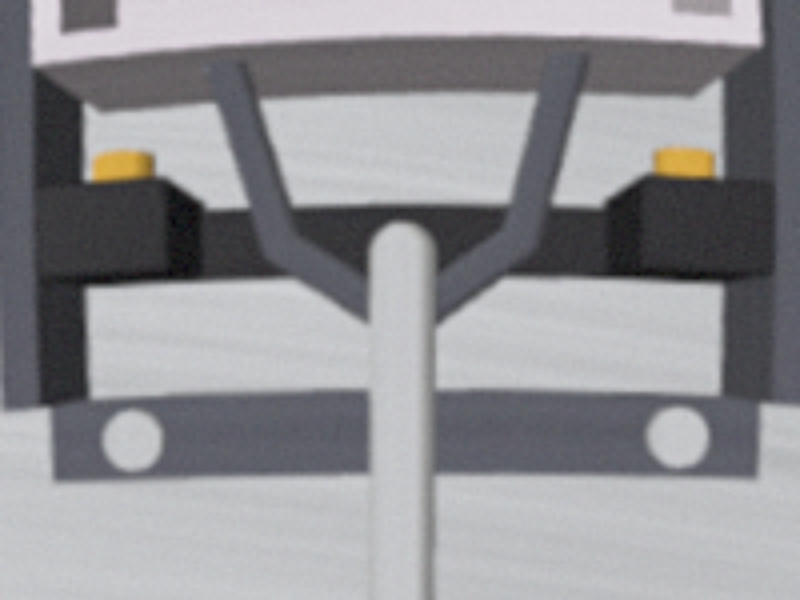

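The pan is square between the guides. Its front rim is at row 50 to 70 and the pad faces at row 180, with the leg caught in the V of the bail at (400,240).

```bash
python3 - <<'E'
from h import *
f=np.load("f4.npy",allow_pickle=True).item()
c=lambda L:(np.array(L)+.5)/4-.5+[156,10]
b=np.array([np.cos(.13),np.sin(.13)])
for n,z,L in [("rim",.04,[(100,58),(400,38),(700,43)]),("foot",0,[(105,111),(400,95),(690,96)]),("pad",.034,[(130,181),(690,181)]),("btn",.018,[(125,150),(685,148)])]:
    P=wonz(f,c(L),z)[:,:2]; print(n,P.round(4).tolist(),(P@b).round(4))
E
```

```text
rim [[0.6003, 0.1287], [0.6065, 0.0884], [0.613, 0.0482]] [0.6119 0.6129 0.614 ]
foot [[0.5997, 0.1378], [0.6068, 0.0885], [0.6149, 0.0402]] [0.6125 0.6131 0.615 ]
pad [[0.5837, 0.1235], [0.594, 0.0458]] [0.5948 0.5949]
btn [[0.5904, 0.1289], [0.6019, 0.0437]] [0.6021 0.6025]
```

>>> {"op": "drive_tool", "data": {"motion": [[[-0.3, 0, 0, 0, 0, 0, 0.5], [-0.6, 0, 0, 0, 0, 0, 0.5], [-0.9, 0, 0, 0, 0, 0, 0.5], [-1.2, 0, 0, 0, 0, 0, 0.5], [-1.4, 0, 0, 0, 0, 0, 0.5], [-1.4, 0, 0, 0, 0, 0, 0.5]]]}}

```text
time_s: 9.32
ee_pos: [0.4659, 0.0697, 0.0356]
eef_rot: [0.998, 0.064, -0.0, -0.0]
wrist_force: [1.2, -0.1, -2.2]
finger_gap: 0.0175
```

>>> {"op": "drive_tool", "data": {"motion": [[[-0.05, 0, 0, 0, 0, 0, 0.5], [-0.1, 0, 0, 0, 0, 0, 0.5], [-0.15, 0, 0, 0, 0, 0, 0.5], [-0.2, 0, 0, 0, 0, 0, 0.5]]]}}

```text
time_s: 9.82
ee_pos: [0.4642, 0.0694, 0.0357]
eef_rot: [0.998, 0.064, 0.0, 0.0]
wrist_force: [2.5, 0.0, -2.7]
finger_gap: 0.0176
```

>>> {"op": "drive_tool", "data": {"motion": [[[-0.05, 0, 0, 0, 0, 0, 0.5], [-0.1, 0, 0, 0, 0, 0, 0.5]]]}}

```text
time_s: 10.07
ee_pos: [0.4631, 0.0693, 0.0356]
eef_rot: [0.998, 0.064, -0.0, -0.0]
wrist_force: [3.1, 0.9, -2.1]
finger_gap: 0.0175
```

>>> {"op": "drive_tool", "data": {"motion": [[[-0.05, 0, 0, 0, 0, 0, 0.5], [-0.1, 0, 0, 0, 0, 0, 0.5]]]}}

```text
time_s: 10.32
ee_pos: [0.4623, 0.0692, 0.0357]
eef_rot: [0.998, 0.064, 0.0, -0.0]
wrist_force: [4.8, 1.0, -3.2]
finger_gap: 0.0176
```

>>> {"op": "drive_tool", "data": {"motion": [[[-0.05, 0, 0, 0, 0, 0, 0.5], [-0.1, 0, 0, 0, 0, 0, 0.5]]]}}

```text
time_s: 10.58
ee_pos: [0.4617, 0.0693, 0.0358]
eef_rot: [0.998, 0.064, 0.001, -0.0]
wrist_force: [11.1, 2.2, -5.7]
finger_gap: 0.0175
```

>>> {"op": "drive_tool", "data": {"motion": [[[0, 0, 0, 0, 0, 0, 0.5], [0, 0, 0, 0, 0, 0, 0.5]]]}}

```text
time_s: 10.82
ee_pos: [0.4618, 0.0692, 0.0358]
eef_rot: [0.998, 0.064, 0.001, -0.0]
wrist_force: [9.5, 1.8, -5.4]
finger_gap: 0.018
```

```bash
python3 - <<'E'
from h import *
f=env.grab_frame("wrist"); w=f["color"]
cv2.imwrite("pics/c5.png",cv2.resize(w[10:160,156:356,::-1],(800,600)))
s=env.get_obs();print(s["wrist_force"],s["ee_pos"],s["ft_torque"])
E
```

```text
[ 8.82487922  2.46270998 -5.43839378] [0.46172038 0.06925786 0.03580963] [ 0.44780043 -1.39800318  0.15065819]
```

View pics/c5.png

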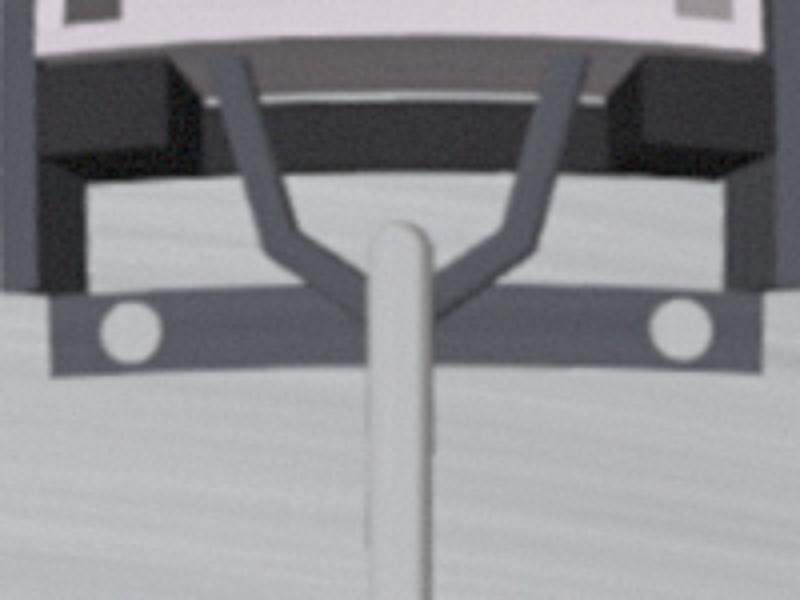

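The pan bears on both pads, with the buttons no longer showing and the rim parallel to the stop. The axial pull is about 9 N, and the hook is dragged down about 4 N. I'll lower slightly to relieve that and raise the pull towards 13.5 N.

>>> {"op": "drive_tool", "data": {"motion": [[[0, 0, 0.03, 0, 0, 0, 0.5], [-0.03, 0, 0.05, 0, 0, 0, 0.5], [-0.03, 0, 0.05, 0, 0, 0, 0.5]]]}}

```text
time_s: 11.25
ee_pos: [0.4616, 0.0692, 0.0355]
eef_rot: [0.998, 0.064, 0.001, -0.0]
wrist_force: [10.1, 2.5, -3.4]
finger_gap: 0.0174
```

>>> {"op": "drive_tool", "data": {"motion": [[[-0.03, 0, 0.02, 0, 0, 0, 0.5], [-0.03, 0, 0.02, 0, 0, 0, 0.5]]]}}

```text
time_s: 11.5
ee_pos: [0.4616, 0.0692, 0.0354]
eef_rot: [0.998, 0.064, 0.001, -0.0]
wrist_force: [12.6, 2.1, -4.9]
finger_gap: 0.018
```

>>> {"op": "drive_tool", "data": {"motion": [[[-0.02, 0, 0.01, 0, 0, 0, 0.5], [-0.02, 0, 0.01, 0, 0, 0, 0.5]]]}}

```text
time_s: 11.75
ee_pos: [0.4615, 0.0692, 0.0354]
eef_rot: [0.998, 0.064, 0.002, -0.0]
wrist_force: [12.3, 2.7, -4.9]
finger_gap: 0.0177
```

>>> {"op": "drive_tool", "data": {"motion": [[[-0.02, 0, 0.01, 0, 0, 0, 0.5], [-0.02, 0, 0.01, 0, 0, 0, 0.5], [-0.02, 0, 0.01, 0, 0, 0, 0.5], [-0.02, 0, 0.01, 0, 0, 0, 0.5]]]}}

```text
time_s: 12.25
ee_pos: [0.4615, 0.0692, 0.0354]
eef_rot: [0.998, 0.064, 0.002, -0.0]
wrist_force: [13.6, 3.2, -5.4]
finger_gap: 0.0177
```

```bash
python3 - <<'E'
from h import *
b=np.array([np.cos(.13),np.sin(.13),0]);L=[]
for i in range(6):
    env.grab_frame("wrist"); F=env.get_obs()["wrist_force"]; L.append((F@b,F[2]))
print(np.round(L,1).tolist(),np.mean(L,0))
E
```

```text
[[15.2, -5.0], [14.5, -5.2], [14.5, -5.1], [15.4, -6.1], [15.0, -5.0], [14.8, -5.5]] [14.88559343 -5.32314994]
```

>>> {"op": "drive_tool", "data": {"motion": [[[0.015, 0, 0, 0, 0, 0, 0.5], [0.015, 0, 0, 0, 0, 0, 0.5], [0.015, 0, 0, 0, 0, 0, 0.5], [0.015, 0, 0, 0, 0, 0, 0.5]]]}}

```text
time_s: 13.05
ee_pos: [0.4615, 0.0692, 0.0353]
eef_rot: [0.998, 0.064, 0.002, -0.0]
wrist_force: [12.5, 2.0, -4.7]
finger_gap: 0.0178
```

```bash
python3 - <<'E'
from h import *
b=np.array([np.cos(.13),np.sin(.13),0]);L=[]
for i in range(8):
    env.grab_frame("wrist"); F=env.get_obs()["wrist_force"]; L.append((F@b,F[2]))
print(np.round(L,1).tolist(),np.mean(L,0))
E
```

```text
[[13.5, -4.8], [12.4, -4.9], [13.1, -5.0], [13.1, -4.7], [12.5, -3.9], [13.5, -5.9], [13.0, -4.7], [12.6, -5.6]] [12.95729292 -4.92834618]
```

>>> {"op": "drive_tool", "data": {"motion": [[[0, 0, 0, 0, 0, 0, 0.5], [0, 0, 0, 0, 0, 0, 0.5], [0, 0, 0, 0, 0, 0, 0.5], [0, 0, 0, 0, 0, 0, 0.5], [0, 0, 0, 0, 0, 0, 0.5], [0, 0, 0, 0, 0, 0, 0.5], [0, 0, 0, 0, 0, 0, 0.5], [0, 0, 0, 0, 0, 0, 0.5], [0, 0, 0, 0, 0, 0, 0.5], [0, 0, 0, 0, 0, 0, 0.5], [0, 0, 0, 0, 0, 0, 0.5], [0, 0, 0, 0, 0, 0, 0.5]]]}}

```text
time_s: 14.95
ee_pos: [0.4615, 0.0692, 0.0353]
eef_rot: [0.998, 0.064, 0.002, -0.0]
wrist_force: [13.2, 3.8, -4.4]
finger_gap: 0.0176
```

>>> {"op": "drive_tool", "data": {"motion": [[[0.05, 0, 0, 0, 0, 0, 0.5], [0.1, 0, 0, 0, 0, 0, 0.5], [0.15, 0, 0, 0, 0, 0, 0.5], [0.2, 0, 0, 0, 0, 0, 0.5], [0.3, 0, 0, 0, 0, 0, 0.5], [0.5, 0, 0, 0, 0, 0, 0.5], [0.7, 0, 0, 0, 0, 0, 0.5], [0.9, 0, 0, 0, 0, 0, 0.5], [1.1, 0, 0, 0, 0, 0, 0.5], [1.2, 0, 0, 0, 0, 0, 0.5], [1.2, 0, 0, 0, 0, 0, 0.5]]]}}

```text
time_s: 16.32
ee_pos: [0.4723, 0.0705, 0.0347]
eef_rot: [0.998, 0.064, -0.0, 0.0]
wrist_force: [-0.3, -0.4, -1.3]
finger_gap: 0.0176
```

```bash
python3 - <<'E'
from h import *
f=env.grab_frame("wrist"); w=f["color"]; g=env.grab_frame("scene"); im=g["color"]
a=cv2.resize(w[10:130,196:316,::-1],(400,400),interpolation=cv2.INTER_CUBIC)
u,v=proj(g,[[.6,.085,.03]])[0].astype(int)
b=cv2.resize(im[v-40:v+40,u-40:u+40,::-1],(400,400),interpolation=cv2.INTER_CUBIC)
cv2.imwrite("pics/c6.png",np.hstack([a,b]))
s=env.get_obs();print(s["wrist_force"],s["ee_pos"],s["ft_torque"])
E
```

```text
[ 0.09161569  0.33676673 -1.23555739] [0.47219371 0.07050368 0.03473942] [ 0.0125219  -0.02994444  0.01253679]
```

View pics/c6.png

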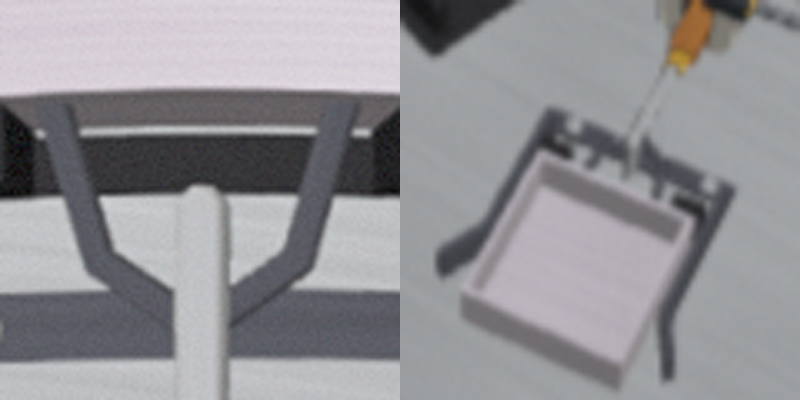

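The leg is free in the middle of the bail, wrist force shows only the hook's weight, and the pan is still against both pads. Lifting straight out.

>>> {"op": "drive_tool", "data": {"motion": [[[0, 0, -0.3, 0, 0, 0, 0.5], [0, 0, -0.6, 0, 0, 0, 0.5], [0, 0, -1.0, 0, 0, 0, 0.5]]]}}

```text
time_s: 16.8
ee_pos: [0.4722, 0.0705, 0.0451]
eef_rot: [0.998, 0.064, 0.0, -0.0]
wrist_force: [0.4, 0.0, -1.9]
finger_gap: 0.0175
```

>>> {"op": "drive_tool", "data": {"motion": [[[0, 0, -0.5, 0, 0, 0, 0.5], [0, 0, -1, 0, 0, 0, 0.5], [0, 0, -1.5, 0, 0, 0, 0.5], [0, 0, -2, 0, 0, 0, 0.5], [0, 0, -3, 0, 0, 0, 0.5], [0, 0, -5, 0, 0, 0, 0.5], [0, 0, -6.7, 0, 0, 0, 0.5], [0, 0, -6.7, 0, 0, 0, 0.5]]]}}

```text
time_s: 17.8
ee_pos: [0.4731, 0.0706, 0.1138]
eef_rot: [0.998, 0.064, 0.001, -0.0]
wrist_force: [-0.5, 0.3, -1.3]
finger_gap: 0.0175
```

```bash
python3 - <<'E'
from h import *
from scipy.spatial.transform import Rotation as R
f=env.grab_frame("wrist"); w=f["color"]; g=env.grab_frame("scene"); im=g["color"]
a=cv2.resize(w[0:220,146:366,::-1],(400,400),interpolation=cv2.INTER_CUBIC)
u,v=proj(g,[[.56,.08,.06]])[0].astype(int)
b=cv2.resize(im[v-50:v+50,u-50:u+50,::-1],(400,400),interpolation=cv2.INTER_CUBIC)
cv2.imwrite("pics/c7.png",np.hstack([a,b]))
s=env.get_obs();print(s["wrist_force"],s["ee_pos"],R.from_quat(s["eef_rot"]).as_matrix().round(4)); print(toolcm([.482,-.2329,.1109]))
E
```

```text
[ 0.60284996  0.79725945 -1.77215092] [0.47220884 0.07048029 0.11171435] [[ 9.917e-01  1.284e-01  2.000e-04]
 [ 1.284e-01 -9.917e-01  0.000e+00]
 [ 2.000e-04  0.000e+00 -1.000e+00]]
[-2.92390311 30.21267098  0.08142136]
```

View pics/c7.png

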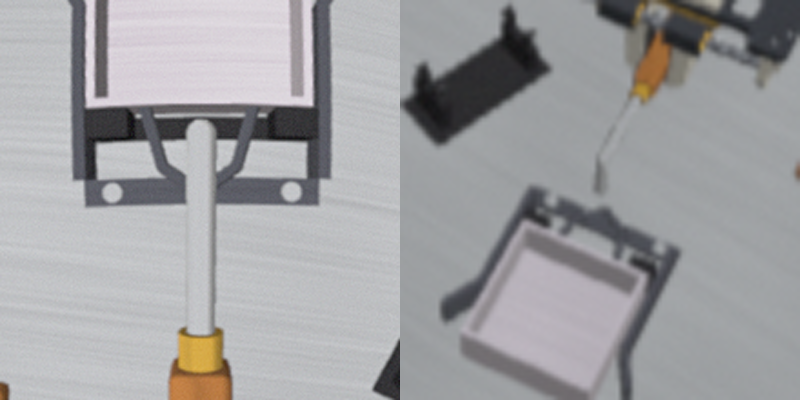

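Hook is clear and unslipped: the leg end and ferrule are at the same wrist pixels as before the pull. The pan is home on both pads. Carrying the hook back above the stand.

>>> {"op": "drive_tool", "data": {"motion": [[[-2.9, 3, -1.5, 0, 0, 0, 0.5], [-2.9, 8, -1.5, 0, 0, 0, 0.5], [-2.9, 13, -1.5, 0, 0, 0.12, 0.5], [-2.9, 18, -1.5, 0, 0, 0.24, 0.5], [-2.9, 23, -1.5, 0, 0, 0.365, 0.5], [-2.9, 27, -1.5, 0, 0, 0.365, 0.5], [-2.9, 29.5, -1.5, 0, 0, 0.365, 0.5], [-2.9, 30.2, -1.5, 0, 0, 0.365, 0.5], [-2.9, 30.2, -1, 0, 0, 0.365, 0.5], [-2.9, 30.2, 0, 0, 0, 0.365, 0.5], [-2.9, 30.2, 0, 0, 0, 0.365, 0.5], [-2.9, 30.2, 0, 0, 0, 0.365, 0.5]]]}}

```text
time_s: 19.4
ee_pos: [0.4823, -0.2323, 0.1118]
eef_rot: [0.993, -0.118, 0.0, -0.0]
wrist_force: [0.7, 0.2, -2.2]
finger_gap: 0.0177
```

```bash
python3 - <<'E'
from h import *
from scipy.spatial.transform import Rotation as R
f=env.grab_frame("wrist"); w=f["color"]
cv2.imwrite("pics/c8.png",cv2.resize(w[40:310,116:396,::-1],(622,600),interpolation=cv2.INTER_CUBIC))
s=env.get_obs();print(s["wrist_force"],s["ee_pos"],R.from_quat(s["eef_rot"]).as_rotvec()); print(toolcm([.482,-.2329,.0409]))
E
```

```text
[-1.2732008   0.30792161 -1.80909831] [ 0.48239601 -0.23241099  0.11196779] [ 3.11973184e+00 -3.69383414e-01  4.85433408e-04]
[-0.02932482  0.05656868  7.10677168]
```

View pics/c8.png

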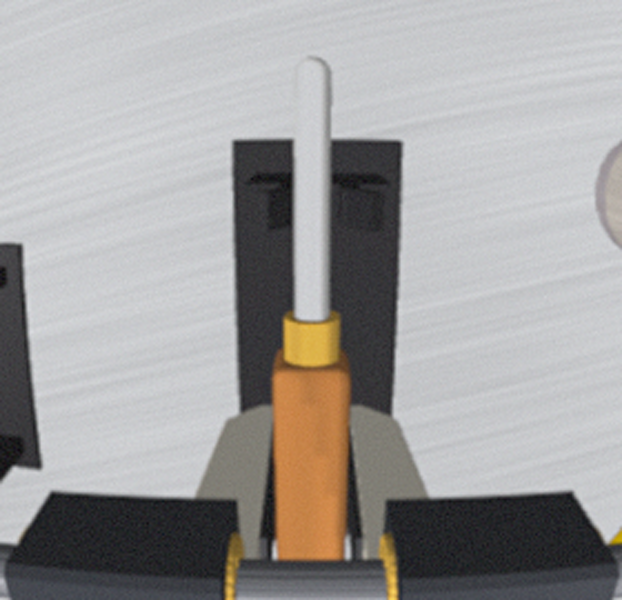

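The shaft is at column 312, over the middle of the stand (233 to 402), and parallel to it. Lowering it in.

>>> {"op": "drive_tool", "data": {"motion": [[[0, 0.06, 2, 0, 0, 0, 0.5], [0, 0.06, 4, 0, 0, 0, 0.5], [0, 0.06, 5, 0, 0, 0, 0.5], [0, 0.06, 6, 0, 0, 0, 0.5], [0, 0.06, 6.6, 0, 0, 0, 0.5], [0, 0.06, 6.9, 0, 0, 0, 0.5], [0, 0.06, 7.05, 0, 0, 0, 0.5], [0, 0.06, 7.05, 0, 0, 0, 0.5]]]}}

```text
time_s: 20.45
ee_pos: [0.4822, -0.2334, 0.0415]
eef_rot: [0.993, -0.118, 0.0, 0.0]
wrist_force: [0.1, 0.2, -1.4]
finger_gap: 0.0175
```

>>> {"op": "drive_tool", "data": {"motion": [[[0, 0, 0.05, 0, 0, 0, 0.5], [0, 0, 0.08, 0, 0, 0, 0.5], [0, 0, 0.08, 0, 0, 0, 0.5]]]}}

```text
time_s: 20.82
ee_pos: [0.4823, -0.2334, 0.0409]
eef_rot: [0.993, -0.118, 0.0, 0.0]
wrist_force: [-0.2, 1.4, 3.4]
finger_gap: 0.0177
```

Seated: the vertical force went from -1.4 to +3.4 N at the original height. Opening gently and withdrawing.

>>> {"op": "drive_tool", "data": {"motion": [[[0, 0, 0, 0, 0, 0, 3], [0, 0, 0, 0, 0, 0, 4.5], [0, 0, 0, 0, 0, 0, 4.5], [0, 0, 0, 0, 0, 0, 4.5], [0, 0, 0, 0, 0, 0, 4.5]]], "newtons": 20}}

```text
time_s: 21.45
ee_pos: [0.4821, -0.2333, 0.0404]
eef_rot: [0.993, -0.118, -0.0, -0.0]
wrist_force: [0.5, 0.5, -0.0]
finger_gap: 0.045
```

>>> {"op": "drive_tool", "data": {"motion": [[[0, 0, -1, 0, 0, 0, 4.5], [0, 0, -4, 0, 0, 0, 4.5], [0, 0, -8, 0, 0, 0, 4.5], [0, 0, -12, 0, 0, 0, 4.5], [0, 0, -14, 0, 0, 0, 4.5], [0, 0, -14, 0, 0, 0, 4.5]]]}}

```text
time_s: 22.2
ee_pos: [0.4825, -0.2335, 0.1814]
eef_rot: [0.993, -0.118, 0.001, 0.0]
wrist_force: [0.9, 0.2, -0.8]
finger_gap: 0.0449
```

```bash
python3 - <<'E'
from h import *
f=env.grab_frame("wrist"); w=f["color"]; t=env.grab_frame("top")["color"]; s=env.grab_frame("scene")["color"]
hsv=cv2.cvtColor(w,cv2.COLOR_RGB2HSV)
m=((hsv[...,0]>5)&(hsv[...,0]<22)&(hsv[...,1]>120)).astype(np.uint8)
for cn in cv2.findContours(m,0,2)[0]:
    r=cv2.minAreaRect(cn)
    if cv2.contourArea(cn)>300 and abs(r[0][0]-257)<15:
        P=wonz(f,cv2.boxPoints(r),.07); print(np.round(r[0]),np.round(r[1]),P.round(4)[:,:2].tolist(),P.mean(0).round(4))
a=cv2.resize(w[60:330,120:390,::-1],(400,400)); b=cv2.resize(t[80:235,180:335,::-1],(400,400),interpolation=cv2.INTER_CUBIC)
cv2.imwrite("pics/c9.png",np.hstack([a,b])); print(env.get_obs()["ee_pos"],env.get_obs()["wrist_force"])
E
```

```text
[256. 196.] [111.  19.] [[0.5264, -0.2338], [0.5222, -0.2512], [0.4068, -0.2246], [0.4116, -0.2049]] [ 0.4667 -0.2286  0.07  ]
[ 0.48165667 -0.23306103  0.17866186] [-0.175216    0.49351764 -0.7861977 ]
```

View pics/c9.png

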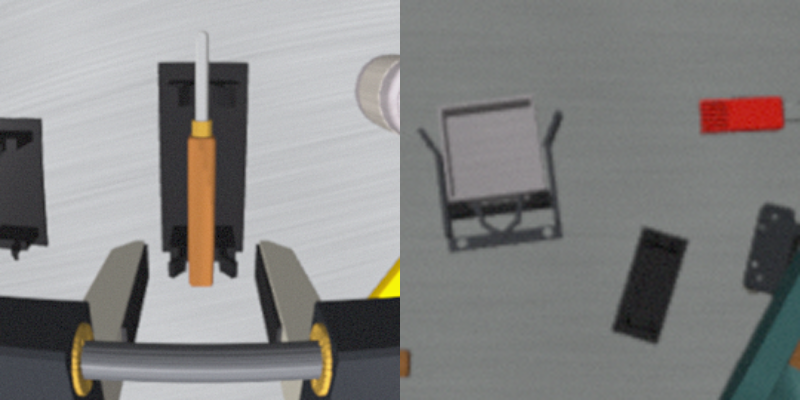

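The hook lies in the stand as before, its handle centre within about 1 mm of where it started. The pan is square against both pads and the gripper touches nothing.

```bash
python3 -c "
from rig import env
print(env.finish_job())"
```

```text
the job is handed in; nothing more can be done
None
```

The job is done and handed in at about 22 s of the 64 s allowed. I took the brown-handled hook from the larger stand, caught the bail and slid the pan along the bracket until it bore on the stop. I held it there, unhooked and laid the hook back.

- **Hold:** the pull went up in small steps. It averaged about 14.9 N for under a second, so I eased it back. It then held steady at about 13 N for over 2 s. The highest reading seen was 15.4 N.
- **Down-drag:** while pulling, the hook was also dragged down about 3 to 4 N beyond its own weight. Lowering it slightly did not remove this. It vanished when the pull was released, and the pan was not seen to lift.
- **Unhooking:** after slackening, the wrist read only the hook's weight. The leg came straight up without touching the pan.
- **Last checks:** the pictures show the pan square against both pads, but the feeler buttons could only be judged by eye. The hook is seated in its stand with its handle centre within about 1.5 mm of where it was. The gripper is open and clear, and none of the other items were touched.

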